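# Offer the sweet: open the acrylic box, take the eared dish out and turn it to the guest

### The job

Lift the flap of the clear acrylic box open until it rests back on its stop, and leave it there. Then take the bamboo dish out by one of its two ears and, keeping it level with the round sweet resting in its middle, turn it a quarter turn so that the free ear points straight across the table, away from you. Finish with the dish still in your grip by that one ear, motionless and level, a hand's width or more above the top of the box's walls and touching nothing else, ready for a guest across the table to take; leave everything else on the table as it is.

Things in the scene. Friction and masses are not known exactly. Their poses are not given: they have to be found in the camera images.
- box: open-topped clear acrylic box, 180 x 148 mm outside, 62 mm high, walls 4 mm, floor 5 mm thick; stands firmly on the table and does not shift. Origin: centre of its underside. Its x axis runs level from its front (-x, the side that opens) to its hinge side (+x); y along the hinge; z up. The front faces roughly to the robot's left. Two small steel stop fingers stand up behind the hinge, reaching 22 mm above the rim and 16 mm behind it.
- flap (a joint): angle of the clear flap (lid plate 182 x 148 x 4 mm, about 0.15 kg, hinged on the top of the +x wall of the box). 0: shut, lying on the walls; grows as it is lifted; 1.57: upright; 1.85: leaning back on its stop, where it stays by its own weight. Let go before upright it falls shut.
- flap_knob (a point): centre of the black ball knob (24 mm across) on the flap's outer face, 158 mm from the hinge line; with the flap shut it is 30 mm above the flap's underside (26 mm above its top face). It can be pinched from either side along the hinge direction and turns easily in the fingers while the flap swings. Moves with the flap.
- flap_hinge (a point): point on the hinge line, mid-width of the flap, at the top of the box's +x wall (62.5 mm above the table). The hinge line runs along the box's y axis; opening swings the knob up and over towards the box's +x side, in an arc about this line.
- dish: round bamboo dish, 85 mm across the rim and 32 mm high, about 90 g, with two equal flat ears standing out level at opposite sides, 138 mm over both. Its hollow is shallow: a nearly flat middle of 16 mm radius that slopes 6 degrees to the centre (15 mm above the underside), then a 28 degree flank up to the rim. Stands inside the box on its floor, ears along the box's x axis to within a few degrees. Origin: centre of its underside; x axis along the ears, z up.
- ear_a (a point): middle of the ear on the dish's +x side, 57 mm from the dish's centre and 27 mm above its underside. The ear is a flat bar, 20 mm wide, 10 mm thick, standing out 27 mm beyond the rim, with a darker band; pinch it across its 20 mm width, from above.
- ear_b (a point): middle of the like ear on the dish's -x side (57 mm from the centre, 27 mm above the underside). It starts on the box's front side.
- sweet_center (a point): centre of the hard round red sweet (28 mm ball, about 17 g) lying loose in the middle of the dish; it rolls easily if the dish is tipped or jerked.
- table: the aluminium folding table the robot stands on, 1050 mm deep by 1300 mm wide; origin in its top, on the centre line straight ahead of the robot; its axes are the world's: x points straight across the table away from the robot, y to the robot's left.
- flask: purple flask with a flip-top lid, 72 mm across, 210 mm tall, standing; origin at the centre of its underside. To be left alone.
- spoon: white plastic spoon, 170 mm long, lying on the table along its x axis. To be left alone.
- fork: steel fork, 197 mm long, 4 mm thick, lying on the table along its x axis. To be left alone.
- bowl: small empty bamboo bowl, 110 mm across, 50 mm high; origin at the centre of its underside. To be left alone.
- mug: blue mug, 80 mm across, 90 mm high; origin at the centre of its underside. To be left alone.
- jar: amber glass jar with a red lid, 76 mm across, 100 mm high; origin at the centre of its underside. To be left alone.
Not all that is in view belongs to the job. What is shaped like the box but red is not meant.

How it is judged (in metres and radians):
On the way, in this order (a step that is already met when the one before it is completed fails the run):
1. the flap has been opened onto its stop and let go of (value of joint flap above 1.76 rad and contact force between the fingers and box below 0.2 N), for 0.2 s.
2. the dish has been lifted clear of the box by the gripper (height (world z) of dish above 0.085 m and contact force between the fingers and dish above 0.3 N and contact force between dish and box below 0.05 N), for 0.2 s.
At the end, for the whole second after the job is handed in: Flap on its stop (over 1.76 rad); dish held by one ear, underside 120 mm or more above the table, touching only the fingers, at rest, level within 6 degrees, ears within 10 degrees of straight across the table, free ear away from the robot; sweet within 10 mm of the dish's centre (value of joint flap above 1.76 rad and height (world z) of dish above 0.12 m and contact force between the fingers and dish above 0.3 N and contact force between dish and box below 0.05 N and angle between dish's own z axis and vertical below 0.105 rad and angle between the x axis of dish and the x axis of table, either way round below 0.175 rad and ((x of table in the frame of dish below 0 m and x of the grasp point in the frame of dish below -0.04 m) or (x of table in the frame of dish above 0 m and x of the grasp point in the frame of dish above 0.04 m)) and horizontal distance between sweet_center and dish below 0.01 m and height (world z) of sweet_center above 0.13 m and linear speed of dish below 0.02 m/s and angular speed of dish below 0.15 rad/s); the arm keeps its last pose, push and grip.
It fails at once if the sweet strays more than 15 mm from the middle of the dish (horizontal distance between sweet_center and dish above 0.015 m).
It fails at once if the dish is tipped by more than 11 degrees (angle between dish's own z axis and vertical above 0.2 rad).
It fails at once if something else on the table is pushed or knocked over (distance of any of flask, spoon, fork, bowl, mug, jar from where it was at the start of the episode above 0.03 m).
It also fails if it takes over 67 s, if anything falls off the work surface, if the arm or the gripper's body presses on something with over 40 N, if the wrist force passes 120 N, or if a joint passes its speed limit or range.

### The arm

A 6-joint arm with a two-finger parallel gripper is mounted at the origin on the work surface. World frame = base frame: x ahead of the robot, y to its left, z up, the work surface at z = 0. Lengths are in mm, angles in rad, forces in N, time in s.
With the tool pointing down it reaches from about 275 to 750 mm from the base axis. Payload 10.2 kg.
Tool frame: the origin (TCP) lies between the finger pads; the fingertips stand 11 mm ahead of it and the grasp point (between the pads) lies 8 mm behind it; z points along the fingers, y is the line along which they close (so a half turn about z gives the same grasp; the last joint's range is limited). The gripper opens to 85 mm and grips with 20 to 120 N. Pads are 22 mm wide; open, the fingers measure 114 mm over their backs; the gripper's body (76 mm by 85 mm) begins 54 mm behind the grasp point. The pads swing forward as they close: fully open they stand 13 mm farther back than shut.
Start: joints at [0.932, 0.313, 1.498, -0, 1.331, -0.223], TCP at [212.072, 480.267, 242.294] pointing down, gripper open.
Joint ranges: [-2.94, 2.94], [-0.97, 2.17], [0.19, 2.56], [-1.23, 4.37], [0.02, 3.11], [-2.88, 2.88]. Speed limits (rad/s): [2.39, 2.39, 3.01, 3.14, 3.14, 3.14].

### API

Orientations are given as a unit quaternion [w, x, y, z].
In Python, from rig import sense, eyes, finish_job gives the robot as it stands.
- The arm moves only by the shell command python3 -m jog 'ROWS' [FORCE]. ROWS is JSON, a list of rows, each a list of 7 numbers: the shift along the tool's x, y, z in m, then the turn, a rotation vector about the tool's x, y, z in rad, then the finger opening in m, from 0 to 0.0854. In form: [[dx, dy, dz, rx, ry, rz, gripper], ...]. A call has 1 to 5 rows; each row shifts and turns the commanded pose from where the row before left it, along the tool's axes as they then stand; what a row does not reach is not made up. A row lasts 1/10 s, in which the tool goes at most 50 mm and 8.59 degrees, less where a joint would pass 70% of its speed; a pose out of reach is approached as far as the arm can. A call is refused whole if a number of a shift passes 0.05 or a number of a turn 0.15, either way. A call with a gripper value outside its range is refused whole. The fingers move at their own pace and stop on an object; FORCE is the grip in N (left out, the last holds). Time passes only in rows, so rows that do not move let the fingers close. It gives the time, the measured TCP pose, the force, the opening and the grip force at its end, in the units of the state.
- sense(): the state, without advancing time (a new reading comes with each control period).
- eyes.capture(name): name is "side" or "top" or "wrist"; returns the picture (400x640x3 uint8, red, green, blue); there is no depth.
- eyes.calibration(name): a dict with "fx", "fy", "cx", "cy" (pixels), "cam_to_world" (4x4, takes a point from camera to world coordinates); the wrist camera has in their place "mount" (4x4, takes a point from camera to tool coordinates, whose origin is the TCP and whose axes are the flange's). Camera axes: x right, y down, z forward; pixel columns grow to the right and rows downward; lengths in mm; the calibration is good to about 2 mm. A picture is of the moment at which its call begins: read the wrist's pose just before it. calibration takes no time and is no camera call.
- finish_job(): hands the job in; it is judged then, once.
The state is a dict: "time_s": time; "joints": joint angles; "dq": joint speeds; "tau": joint torques, N m; "eef_pos": TCP position; "ee_rot": TCP orientation; "force": force on the tool from outside, world axes, zero at the start; "wrist_torque": the same for the moment, N m; "grip_width": opening from 0.0 (shut) to 1.0 (fully open); "grip_force": force on a finger pad.
Only numpy, scipy, OpenCV 4.12 (cv2) and the standard library are available. Lean on these libraries where they do the work, as an engineer would, in place of code of your own. Each camera call takes 0.05 s, during which the arm holds its last target. There are 200 camera calls.

## Working session

There is one attempt and no reset: what is moved stays moved. The work goes in short steps, Python scripts to look and compute and a shell command to move; the robot and the scene stay as the last step left them, time stands still between calls to the robot, and variables do not carry over. Pictures are saved under pics/ and viewed, at most 10 in all, crops included, and the job is handed in when it is done.

```bash
ls; mkdir -p pics; python3 - <<'E'
from rig import sense, eyes
import cv2, json
s=sense(); print(s)
for n in ("top","side"):
    im=eyes.capture(n); cv2.imwrite(f"pics/{n}0.png",im[:,:,::-1])
    print(n,{k:(v.tolist() if hasattr(v,'tolist') else v) for k,v in eyes.calibration(n).items()})
print(eyes.calibration("wrist"))
E
```

```text
pics
{'time_s': 0.0, 'joints': array([ 9.31592211e-01,  3.13449036e-01,  1.49843488e+00,  8.17688919e-06,
        1.33099619e+00, -2.23356784e-01]), 'dq': array([ 0.00110275, -0.00123112, -0.00015567, -0.00097883,  0.00016472,
        0.00072662]), 'tau': array([ 6.07522852e-04, -4.12253773e+01, -2.59748626e+01, -1.79537337e-04,
        4.03672631e-03,  3.66017173e-05]), 'eef_pos': array([211.92285894, 480.06326069, 241.73639017]), 'ee_rot': array([-2.72705883e-04,  2.06429643e-01,  9.78461235e-01, -5.83118856e-04]), 'force': array([-0.25618225, -0.32547308,  0.71201085]), 'wrist_torque': array([-0.02237948,  0.00973245, -0.02845504]), 'grip_force': 0.0, 'grip_width': 1.0018803306472215}
top {'fx': 361.0172860021522, 'fy': 361.0172860021522, 'cx': 319.5736688738424, 'cy': 200.17234364774598, 'cam_to_world': [[-0.02458997637044866, -0.9896840393217766, 0.14114118950126933, 327.8640005150467], [-0.9992021890575855, 0.02877590923752621, 0.027693544917233363, -30.200899810168355], [-0.031469325455591585, -0.1403476019007311, -0.9896020574938617, 1001.4164673533361], [0.0, 0.0, 0.0, 1.0]]
[... 157 characters left out ...]
911505555, 0.14130827956127678, 279.9132658260369], [-0.18944422693087123, -0.6954970173059303, 0.693105175136587, -904.0645272302966], [0.010520839126453942, -0.7072850384517986, -0.7068501866211204, 1009.5504254535099], [0.0, 0.0, 0.0, 1.0]]}
{'fx': 357.86524986912406, 'fy': 357.86524986912406, 'cx': 322.37957898652377, 'cy': 200.57790525998178, 'mount': array([[-7.23810516e-04, -9.63296447e-01, -2.68438877e-01,
         6.88160051e+01],
       [ 9.99999559e-01, -5.36571332e-04, -7.70875444e-04,
         1.33392247e+00],
       [ 5.98544971e-04, -2.68439316e-01,  9.63296411e-01,
        -1.31672376e+02],
       [ 0.00000000e+00,  0.00000000e+00,  0.00000000e+00,
         1.00000000e+00]])}
```

View pics/top0.png

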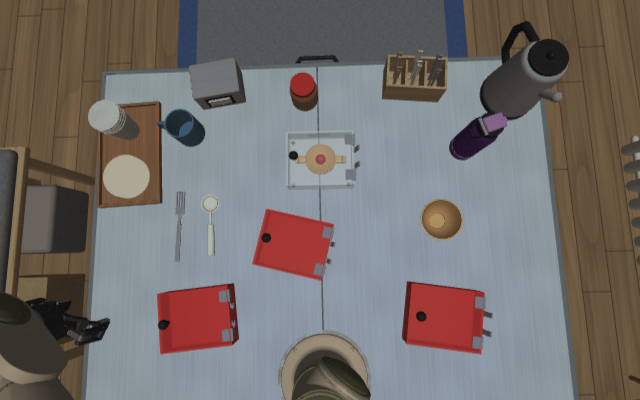

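View pics/side0.png

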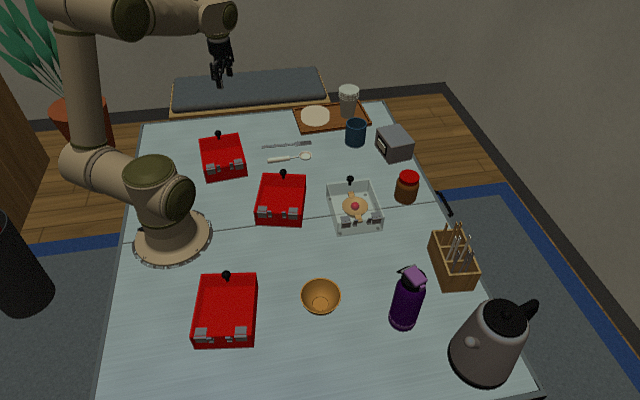

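Top view: the clear box is around (320,160), with its black knob at (293,155), ears at (300,160) and (342,160), sweet at (320,159) and hinge brackets on the right. Side view: knob at (350,180), sweet at (355,206). The jar is close behind the box.

```bash
cat > h.py <<'E'
import numpy as np, cv2
from rig import sense, eyes
from scipy.spatial.transform import Rotation as R
def ray(c,T,u,v):
    d=T[:3,:3]@np.array([(u-c["cx"])/c["fx"],(v-c["cy"])/c["fy"],1]); return T[:3,3],d/np.linalg.norm(d)
def cam(n):
    c=eyes.calibration(n)
    if n!="wrist": return c,np.array(c["cam_to_world"])
    s=sense(); q=s["ee_rot"]; T=np.eye(4); T[:3,:3]=R.from_quat([q[1],q[2],q[3],q[0]]).as_matrix(); T[:3,3]=s["eef_pos"]
    return c,T@np.array(c["mount"])
def plane(n,u,v,z,ct=None):
    o,d=ray(*(ct or cam(n)),u,v); return o+d*(z-o[2])/d[2]
def two(a,b):
    A=np.zeros((3,3));B=np.zeros(3)
    for o,d in (a,b): P=np.eye(3)-np.outer(d,d); A+=P;B+=P@o
    p=np.linalg.solve(A,B); return p,[np.linalg.norm((np.eye(3)-np.outer(d,d))@(p-o)) for o,d in (a,b)]
def blob(m,near,r=15):
    k=np.zeros_like(m); cv2.circle(k,tuple(map(int,near)),r,255,-1)
    n,_,st,ce=cv2.connectedComponentsWithStats(cv2.bitwise_and(m,k))
    i=1+np.argmax(st[1:,4]); return ce[i],st[i].tolist()
def black(im): return ((im.max(2)<45)*255).astype(np.uint8)
def red(im): i=im.astype(int); return ((i[:,:,0]-np.maximum(i[:,:,1],i[:,:,2])>60)*255).astype(np.uint8)
E
python3 - <<'E'
from h import *
t=cv2.imread("pics/top0.png")[:,:,::-1]; s=cv2.imread("pics/side0.png")[:,:,::-1]
for nm,f,a,b in (("knob",black,(293,155),(350,180)),("sweet",red,(320,159),(355,206))):
    pa,pb=blob(f(t),a,9),blob(f(s),b,9); print(nm,pa,pb)
    print(two(ray(*cam("top"),*pa[0]),ray(*cam("side"),*pb[0])))
for uv in ((300,160),(342,160)): print(plane("top",*uv,32))
for uv in ((288,133),(354,132),(288,188),(355,188)): print(plane("top",*uv,64))
cv2.imwrite("pics/c.png",cv2.resize(t[115:205,260:380,::-1],None,fx=6,fy=6,interpolation=cv2.INTER_CUBIC))
E
```

```text
knob (array([292.91836735, 155.02040816]), [289, 152, 9, 7, 49]) (array([349.63414634, 179.26829268]), [347, 176, 7, 9, 41])
(array([576.30758029,  61.32586187,  94.73833141]), [np.float64(0.9167189128264964), np.float64(0.9167189128264882)])
sweet (array([320.2       , 158.22222222]), [317, 155, 8, 8, 45]) (array([354.54545455, 204.60606061]), [351, 202, 8, 6, 33])
(array([578.4230902 ,  -7.97328434,  46.1839202 ]), [np.float64(0.7494370058625504), np.float64(0.7494370058623879)])
[579.72230358  48.23385749  32.        ]
[575.9358736  -67.52849411  32.        ]
[647.35261856  76.86282732  64.        ]
[ 643.87662466 -101.05626972   64.        ]
[496.48398616  78.71635085  64.        ]
[491.15708297 -97.87953107  64.        ]
```

View pics/c.png

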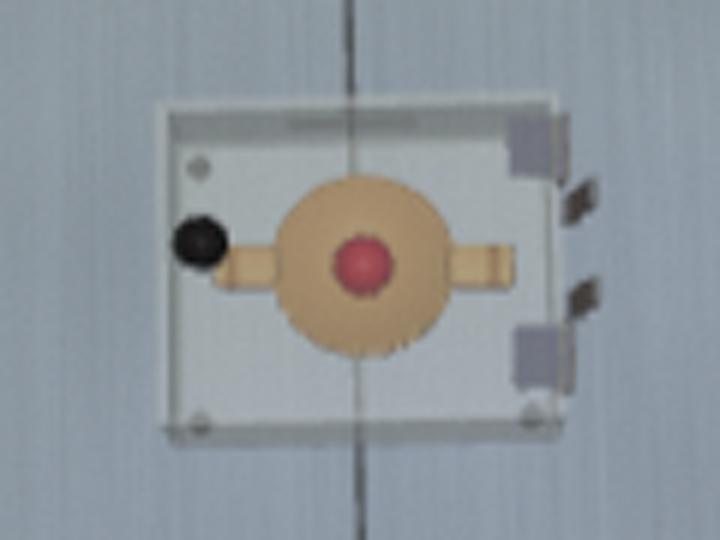

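The crop shows the knob at left, dish in the middle, ears left and right, and hinge plates and stops on the right. The box is nearly axis-aligned (box x ≈ (-0.025,-1)). I'll turn the tool so its y runs along the hinge, then go above the knob.

```bash
python3 -m jog '[[0,0,0,0,0,0.147,0.06],[0,0,0,0,0,0.147,0.06],[0,0,0,0,0,0.147,0.06],[0,0,0,0,0,0.147,0.06],[0,0,0,0,0,0.147,0.06]]' 40 
python3 -m jog '[[0,0,0,0,0,0.147,0.06],[0,0,0,0,0,0.147,0.06],[0,0,0,0,0,0.147,0.06],[-0.02,0.015,0,0,0,0,0.06],[-0.035,0.03,0,0,0,0,0.06]]'
python3 -m jog '[[-0.035,0.03,0,0,0,0,0.06],[-0.035,0.03,0,0,0,0,0.06],[-0.035,0.03,0,0,0,0,0.06],[-0.035,0.03,0,0,0,0,0.06],[-0.035,0.03,0,0,0,0,0.06]]'
python3 -m jog '[[-0.035,0.03,0,0,0,0,0.06],[-0.035,0.03,0,0,0,0,0.06],[-0.035,0.03,0,0,0,0,0.06],[-0.015,0.02,0,0,0,0,0.06],[0,0,0,0,0,0,0.06]]'
```

```text
time_s: 0.6
eef_pos: [212.0, 480.1, 242.0]
ee_rot: [-0.0, 0.547, 0.837, -0.0]
force: [0.3, 0.0, -0.1]
grip_width: 0.705
grip_force: 0.0
time_s: 1.1
eef_pos: [255.2, 424.5, 241.8]
ee_rot: [-0.0, 0.713, 0.701, -0.0]
force: [1.5, 0.5, 0.7]
grip_width: 0.7
grip_force: 0.0
time_s: 1.6
eef_pos: [403.0, 244.5, 242.2]
ee_rot: [-0.0, 0.714, 0.7, -0.0]
force: [1.4, 1.3, 0.4]
grip_width: 0.702
grip_force: 0.0
time_s: 2.1
eef_pos: [511.2, 121.7, 241.5]
ee_rot: [-0.0, 0.716, 0.698, -0.0]
force: [-0.4, 0.4, 0.1]
grip_width: 0.705
grip_force: 0.0
```

```bash
python3 - <<'E'
from h import *
ct=cam("wrist"); im=eyes.capture("wrist"); cv2.imwrite("pics/w1.png",im[:,:,::-1])
for nm,p in (("knob",(576,61,94)),("sweet",(578,-8,34)),("hinge",(578,-97,62))):
    q=np.linalg.inv(ct[1])@np.array([*p,1]); print(nm,ct[0]["fx"]*q[0]/q[2]+ct[0]["cx"],ct[0]["fy"]*q[1]/q[2]+ct[0]["cy"])
E
```

```text
knob 401.2477859161598 258.0353834416775
sweet 389.0169031880933 293.7707051729633
hinge 391.6264823900758 383.0417384463849
```

View pics/w1.png

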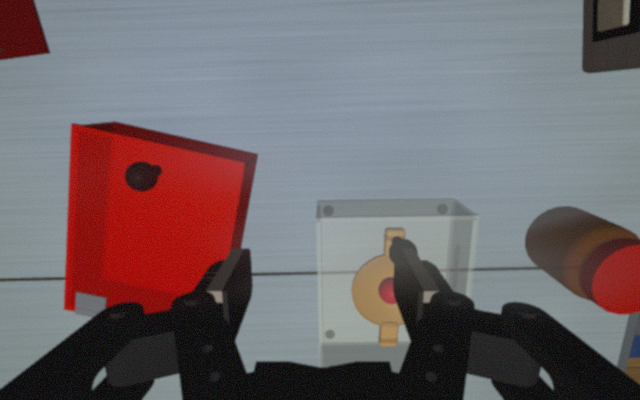

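The wrist view shows the clear box at right-centre, its knob at about (398,246) behind a fingertip, and the sweet at (390,290). These agree with the triangulation. Going above the knob.

```bash
python3 -m jog '[[-0.015,0.02,0.02,0,0,0,0.06],[-0.015,0.025,0.025,0,0,0,0.06],[-0.017,0.02,0.025,0,0,0,0.06],[0,0,0,0,0,0,0.06],[0,0,0,0,0,0,0.06]]'
python3 - <<'E'
from h import *
ct=cam("wrist"); im=eyes.capture("wrist"); cv2.imwrite("pics/w2.png",im[:,:,::-1])
for nm,p in (("knob",(576,61,94)),("sweet",(578,-8,34)),("hinge",(578,-97,62))):
    q=np.linalg.inv(ct[1])@np.array([*p,1]); print(nm,ct[0]["fx"]*q[0]/q[2]+ct[0]["cx"],ct[0]["fy"]*q[1]/q[2]+ct[0]["cy"])
E
```

```text
time_s: 2.65
eef_pos: [572.9, 76.6, 172.2]
ee_rot: [-0.001, 0.714, 0.7, -0.0]
force: [-0.7, 0.8, -0.1]
grip_width: 0.703
grip_force: 0.0
knob 328.45111563997807 241.0762787879225
sweet 331.1751195074009 290.4879868548078
hinge 333.4428464861255 403.22397778777145
```

View pics/w2.png

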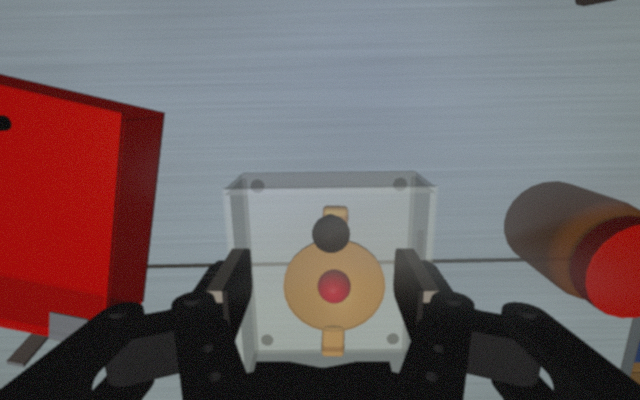

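Knob at (331,234) and sweet at (334,286). Front ear tip is at (335,207), hinge-side ear end at (333,355), and rim front corners at (226,190) and (437,186).

```bash
python3 - <<'E'
from h import *
ct=cam("wrist")
for n,u,v,z in (("knob",331,234,92.5),("sweet",334,286,34),("eartipB",335,206.5,37),("eartipA",333,355.5,37),("cornL",225,190,64),("cornR",437,186,64)): print(n,plane("w",u,v,z,ct).round(1))
E
```

```text
knob [578.   65.   92.5]
sweet [580.9  -4.1  34. ]
eartipB [582.4  66.6  37. ]
eartipA [579.2 -70.8  37. ]
cornL [505.6  88.1  64. ]
cornR [652.2  87.9  64. ]
```

```bash
python3 -m jog '[[-0.012,0.005,0.02,0,0,0,0.06],[0,0,0.022,0,0,0,0.06],[0,0,0.022,0,0,0,0.06],[0,0,0.02,0,0,0,0.06],[0,0,0,0,0,0,0.06]]' 30
python3 -m jog '[[0,0,0,0,0,0,0.015],[0,0,0,0,0,0,0.015],[0,0,0,0,0,0,0.015],[0,0,0,0,0,0,0.015],[0,0,0,0,0,0,0.015]]' 30
```

```text
time_s: 3.2
eef_pos: [577.0, 64.7, 87.5]
ee_rot: [-0.001, 0.714, 0.7, -0.001]
force: [0.3, 0.3, 0.3]
grip_width: 0.705
grip_force: 0.0
time_s: 3.7
eef_pos: [577.9, 63.9, 90.1]
ee_rot: [-0.0, 0.714, 0.7, -0.0]
force: [-7.7, 1.0, 10.1]
grip_width: 0.256
grip_force: 28.9
```

```bash
python3 -m jog '[[-0.0038,0,-0.0156,0,0,0,0.015],[-0.0053,0,-0.0152,0,0,0,0.015],[-0.0068,0,-0.0146,0,0,0,0.015],[-0.0083,0,-0.0138,0,0,0,0.015],[-0.0095,0,-0.0129,0,0,0,0.015]]' 30
```

```text
time_s: 4.2
eef_pos: [577.4, 29.4, 161.6]
ee_rot: [-0.0, 0.714, 0.7, 0.0]
force: [-0.6, -0.6, -3.1]
grip_width: 0.258
grip_force: 29.5
```

```bash
python3 -m jog '[[-0.0108,0,-0.0119,0,0,0,0.015],[-0.012,0,-0.0107,0,0,0,0.015],[-0.0129,0,-0.0095,0,0,0,0.015],[-0.0139,0,-0.0082,0,0,0,0.015],[-0.0146,0,-0.0068,0,0,0,0.015]]'
python3 -m jog '[[-0.0152,0,-0.0052,0,0,0,0.015],[-0.0156,0,-0.0037,0,0,0,0.015],[-0.0159,0,-0.0022,0,0,0,0.015],[0,0,0,0,0,0,0.015]]'
```

```text
time_s: 4.7
eef_pos: [576.8, -35.7, 208.4]
ee_rot: [0.001, 0.715, 0.7, 0.001]
force: [3.8, 0.3, -3.3]
grip_width: 0.255
grip_force: 29.7
time_s: 5.1
eef_pos: [576.3, -83.8, 219.5]
ee_rot: [0.002, 0.715, 0.699, 0.001]
force: [6.7, 1.1, 3.2]
grip_width: 0.26
grip_force: 29.7
```

```bash
python3 -m jog '[[-0.0161,0,-0.0005,0,0,0,0.015],[-0.016,0,0.0011,0,0,0,0.015],[-0.0159,0,0.0026,0,0,0,0.015],[-0.0155,0,0.0043,0,0,0,0.015],[-0.015,0,0.0058,0,0,0,0.015]]'
python3 -m jog '[[0,0,0,0,0,0,0.015],[0,0,0,0,0,0,0.015]]'
```

```text
time_s: 5.6
eef_pos: [575.5, -162.3, 207.7]
ee_rot: [0.004, 0.715, 0.699, 0.001]
force: [7.2, -6.6, 13.1]
grip_width: 0.196
grip_force: 20.4
time_s: 5.8
eef_pos: [573.2, -160.4, 205.1]
ee_rot: [-0.0, 0.715, 0.699, -0.0]
force: [0.5, -1.1, -0.3]
grip_width: 0.176
grip_force: 0.2
```

The fingers closed to their target, so the knob slipped out near the end. Taking a look.

```bash
python3 - <<'E'
from h import *
t=eyes.capture("top"); s=eyes.capture("side")
a=cv2.resize(t[100:250,250:450],(400,300)); b=cv2.resize(s[60:260,260:460],(400,400))
c=np.zeros((400,800,3),np.uint8); c[:300,:400]=a; c[:,400:]=b
cv2.imwrite("pics/d.png",c[:,:,::-1])
E
```

```text
(no output)
```

View pics/d.png

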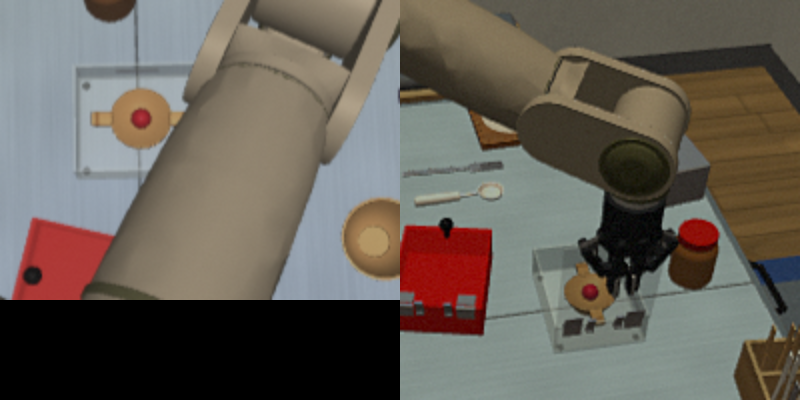

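The knob is no longer at the front of the box, so the flap has swung up. The gripper hides the rest. I'll open the fingers, rise clear and measure the knob.

```bash
python3 -m jog '[[0,0,0,0,0,0,0.06],[0,0,0,0,0,0,0.06],[0,0,0,0,0,0,0.06],[0,0,-0.02,0,0,0,0.06],[0,0,-0.02,0,0,0,0.06]]'
python3 -m jog '[[0,0,-0.03,0,0,0,0.06],[0.03,0,-0.02,0,0,0,0.06],[0.045,0,0,0,0,0,0.06],[0.045,0,0,0,0,0,0.06],[0.03,0,0,0,0,0,0.06]]'
python3 - <<'E'
from h import *
t=eyes.capture("top"); s=eyes.capture("side"); 
a=cv2.resize(t[100:250,250:450],(400,300)); b=cv2.resize(s[60:260,260:460],(400,400))
c=np.zeros((400,800,3),np.uint8); c[:300,:400]=a; c[:,400:]=b
cv2.imwrite("pics/e.png",c[:,:,::-1])
for th in (1.4,1.85):
  p=np.array([577,-94+158*np.cos(th)-30*np.sin(th),62.5+158*np.sin(th)+30*np.cos(th),1])
  for n in("top","side"):
    k,T=cam(n); q=np.linalg.inv(T)@p; print(th,n,k["fx"]*q[0]/q[2]+k["cx"],k["fy"]*q[1]/q[2]+k["cy"])
E
```

```text
time_s: 6.4
eef_pos: [573.5, -159.3, 245.5]
ee_rot: [-0.001, 0.714, 0.7, -0.0]
force: [0.0, -0.1, -0.7]
grip_width: 0.705
grip_force: 0.0
time_s: 6.9
eef_pos: [576.6, -6.9, 295.6]
ee_rot: [0.0, 0.714, 0.7, 0.0]
force: [-0.1, 0.5, 0.3]
grip_width: 0.702
grip_force: 0.0
1.4 top 357.6889237760717 137.58426552807674
1.4 side 366.6762379108324 182.70970387348962
1.85 top 387.93429754938313 138.9169471999416
1.85 side 373.0389444403685 204.77238530629103
```

View pics/e.png

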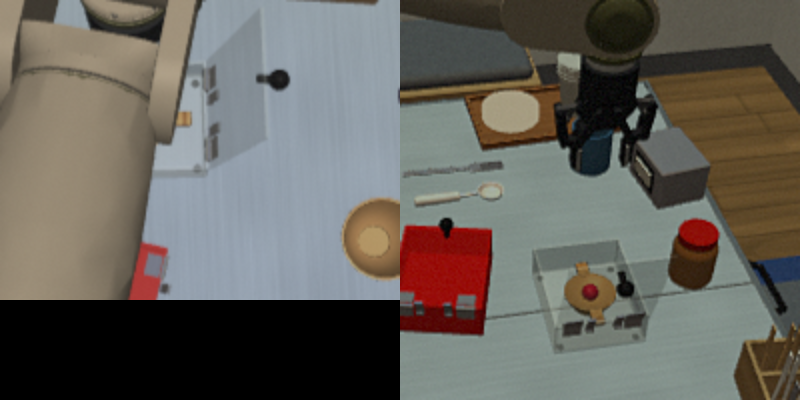

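The knob reads (389.5,139.5) in the top view and (372.5,205) in the side view, which matches the 1.85 rad prediction. The flap is on its stop. Now over to the front ear for a close look.

```bash
python3 -m jog '[[0.02,0.005,0.02,0,0,0,0.05],[0.025,0,0.04,0,0,0,0.05],[0.017,0,0.04,0,0,0,0.05],[0,0,0.025,0,0,0,0.05],[0,0,0,0,0,0,0.05]]'
python3 - <<'E'
from h import *
ct=cam("wrist"); im=eyes.capture("wrist"); cv2.imwrite("pics/w3.png",im[:,:,::-1]); print(sense()["eef_pos"].round(1))
hsv=cv2.cvtColor(im,cv2.COLOR_RGB2HSV); m=cv2.inRange(hsv,(8,70,70),(25,255,255))
k=np.linalg.inv(ct[1])@np.array([581,-3,37,1]); u,v=ct[0]["fx"]*k[0]/k[2]+ct[0]["cx"],ct[0]["fy"]*k[1]/k[2]+ct[0]["cy"]
n,l,st,ce=cv2.connectedComponentsWithStats(m); print(u,v,[(s.tolist(),c.round(1)) for s,c in zip(st,ce) if s[4]>150])
print(blob(red(im),(u,v),40))
E
```

```text
time_s: 7.5
eef_pos: [581.7, 52.1, 167.0]
ee_rot: [-0.003, 0.714, 0.7, -0.002]
force: [-0.2, -0.4, 1.4]
grip_width: 0.583
grip_force: 0.0
[582.8  51.7 169.6]
324.60349329235265 262.80341304619265 [([0, 0, 640, 400, 244189], array([316.1, 197.1])), ([537, 168, 103, 104, 2803], array([575.3, 209.5])), ([271, 178, 106, 159, 8728], array([323.7, 258.7])), ([629, 359, 11, 31, 250], array([635.1, 374.1]))]
(array([322.68635724, 264.75949367]), [308, 250, 31, 30, 711])
```

View pics/w3.png

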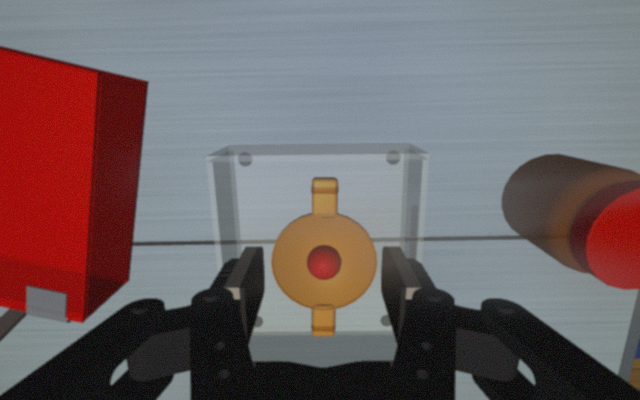

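Ear B spans u 312–338 and v 178–213, ear A is at u 323, and the rim circle covers u 272–377, v 211–309. The sweet is at (323,263), in the middle of the dish.

```bash
python3 - <<'E'
from h import *
ct=cam("wrist"); print(ct[1][:3,3])
for n,u,v,z in (("tipB",325,181,37),("neckB",325,213,37),("tipA",323,335,37),("rimL",272,260,37),("rimR",377,260,37),("rimfront",324,211,37),("sweet",323,264,34),("wallL",209,156,62),("wallR",427,153,62)): print(n,plane("w",u,v,z,ct).round(1))
E
```

```text
[584.58719717 121.30341522 301.26919337]
tipB [584.4  62.7  37. ]
neckB [583.8  37.4  37. ]
tipA [579.9 -72.2  37. ]
rimL [540.4  -1.4  37. ]
rimR [624.8  -3.1  37. ]
rimfront [583.1  39.   37. ]
sweet [581.3  -7.2  34. ]
wallL [506.8  87.1  62. ]
wallR [653.   85.9  62. ]
```

```bash
python3 -m jog '[[0.001,0.0015,0.03,0,0,0,0.045],[0,0,0.035,0,0,0,0.045],[0,0,0.035,0,0,0,0.045],[0,0,0.03,0,0,0,0.045],[0,0,0.015,0,0,0,0.045]]'
python3 -m jog '[[0,0,0,0,0,0,0.045],[0,0,0,0,0,0,0.045]]'
```

```text
time_s: 8.05
eef_pos: [585.0, 52.4, 24.8]
ee_rot: [-0.0, 0.715, 0.699, -0.0]
force: [0.3, -1.3, -0.1]
grip_width: 0.524
grip_force: 0.0
time_s: 8.25
eef_pos: [586.0, 52.8, 27.2]
ee_rot: [0.001, 0.715, 0.7, 0.001]
force: [-0.2, 0.2, -0.0]
grip_width: 0.529
grip_force: 0.0
```

```bash
python3 -m jog '[[0,-0.001,0.002,0,0,0,0.038],[0,0,0,0,0,0,0.034],[0,0,0,0,0,0,0.031],[0,0,0,0,0,0,0.029],[0,0,0,0,0,0,0.027]]' 20
python3 -m jog '[[0,0,0,0,0,0,0.025],[0,0,0,0,0,0,0.0235],[0,0,0,0,0,0,0.022],[0,0,0,0,0,0,0.021],[0,0,0,0,0,0,0.020]]' 20
python3 -m jog '[[0,0,0,0,0,0,0.019],[0,0,0,0,0,0,0.018],[0,0,0,0,0,0,0.016],[0,0,0,0,0,0,0.013],[0,0,0,0,0,0,0.01]]' 20
```

```text
time_s: 8.75
eef_pos: [583.8, 53.3, 23.5]
ee_rot: [0.0, 0.714, 0.7, 0.0]
force: [0.6, -0.6, -0.7]
grip_width: 0.316
grip_force: 0.0
time_s: 9.25
eef_pos: [583.6, 53.3, 23.3]
ee_rot: [-0.0, 0.714, 0.7, -0.0]
force: [-0.5, 0.1, -0.1]
grip_width: 0.237
grip_force: 5.3
time_s: 9.75
eef_pos: [583.7, 53.3, 23.3]
ee_rot: [0.0, 0.715, 0.7, 0.0]
force: [-0.4, -0.6, 1.2]
grip_width: 0.231
grip_force: 20.0
```

```bash
python3 -m jog '[[0,0,0,0,0,0,0.01],[0,0,0,0,0,0,0.01],[0,0,0,0,0,0,0.01]]' 40
python3 -m jog '[[0,0,0,0,0,0,0.01],[0,0,0,0,0,0,0.01],[0,0,0,0,0,0,0.01]]' 70
python3 -m jog '[[0,0,-0.001,0,0,0,0.01],[0,0,-0.002,0,0,0,0.01],[0,0,-0.003,0,0,0,0.01],[0,0,-0.003,0,0,0,0.01],[0,0,-0.003,0,0,0,0.01]]' 70
python3 - <<'E'
from h import *
ct=cam("wrist"); im=eyes.capture("wrist"); cv2.imwrite("pics/w4.png",im[:,:,::-1])
h=cv2.cvtColor(im,cv2.COLOR_RGB2HSV); m=cv2.inRange(h,(8,70,70),(25,255,255))
n,l,st,ce=cv2.connectedComponentsWithStats(m); print([(s.tolist(),c.round(1)) for s,c in zip(st,ce) if 1500<s[4]<50000])
print(blob(red(im),(323,240),60), sense()["wrist_torque"].round(3))
E
```

```text
time_s: 10.05
eef_pos: [583.8, 53.3, 23.4]
ee_rot: [0.0, 0.714, 0.7, 0.0]
force: [-0.8, 0.7, 0.9]
grip_width: 0.224
grip_force: 41.5
time_s: 10.35
eef_pos: [583.8, 53.2, 23.4]
ee_rot: [0.0, 0.714, 0.7, 0.0]
force: [0.1, 1.5, 2.6]
grip_width: 0.216
grip_force: 68.1
time_s: 10.85
eef_pos: [583.7, 53.3, 35.6]
ee_rot: [-0.0, 0.714, 0.7, 0.0]
force: [0.5, -0.2, -0.6]
grip_width: 0.215
grip_force: 68.3
[([287, 259, 72, 109, 5873], array([322.1, 315.8]))]Traceback (most recent call last):
  File "<stdin>", line 5, in <module>
  File "h.py", line 20, in blob
    i=1+np.argmax(st[1:,4]); return ce[i],st[i].tolist()
        ~~~~~~~~~^^^^^^^^^^
    return _wrapfunc(a, 'argmax', axis=axis, out=out, **kwds)
    return bound(*args, **kwds)
ValueError: attempt to get argmax of an empty sequence
```

View pics/w4.png

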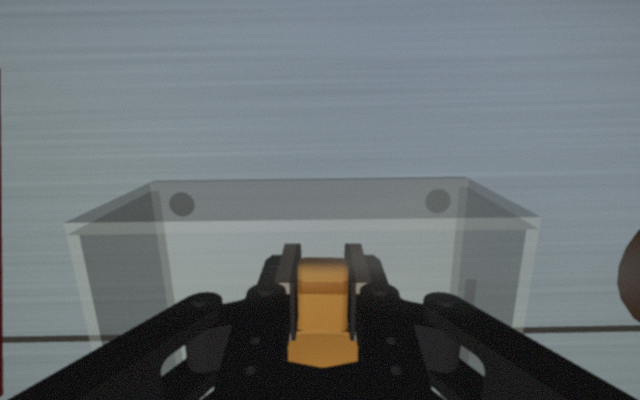

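The ear sits squarely between the pads, with its tip around (323,262), and the dish is off the floor. Lifting gently, then checking from the side camera.

```bash
python3 -m jog '[[0,0,-0.005,0,0,0,0.01],[0,0,-0.007,0,0,0,0.01],[0,0,-0.009,0,0,0,0.01],[0,0,-0.011,0,0,0,0.01],[0,0,-0.012,0,0,0,0.01]]' 70
python3 -m jog '[[0,0,-0.012,0,0,0,0.01],[0,0,-0.012,0,0,0,0.01],[0,0,-0.012,0,0,0,0.01],[0,0,-0.012,0,0,0,0.01],[0,0,-0.012,0,0,0,0.01]]' 70
python3 -m jog '[[0,0,-0.012,0,0,0,0.01],[0,0,-0.012,0,0,0,0.01],[0,0,-0.012,0,0,0,0.01],[0,0,-0.01,0,0,0,0.01],[0,0,-0.008,0,0,0,0.01]]' 70
python3 -m jog '[[0,0,-0.005,0,0,0,0.01],[0,0,-0.003,0,0,0,0.01],[0,0,-0.001,0,0,0,0.01],[0,0,0,0,0,0,0.01],[0,0,0,0,0,0,0.01]]' 70
python3 - <<'E'
from h import *
s=sense(); print(s["wrist_torque"].round(3))
ct=cam("wrist"); im=eyes.capture("wrist")
h=cv2.cvtColor(im,cv2.COLOR_RGB2HSV); m=cv2.inRange(h,(8,70,70),(25,255,255))
n,l,st,ce=cv2.connectedComponentsWithStats(m); print([(s.tolist(),c.round(1)) for s,c in zip(st,ce) if 1500<s[4]<50000])
im=eyes.capture("side"); k,T=cam("side"); z=s["eef_pos"][2]-18.4
def px(p): q=np.linalg.inv(T)@np.array([*p,1]); return k["fx"]*q[0]/q[2]+k["cx"],k["fy"]*q[1]/q[2]+k["cy"]
c=(583,-4,z+29); pc=px(c); print("pred sweet",pc,"pred earA mid",px((581.5,-61,z+32)), "tipA",px((581,-73,z+32)))
print(blob(red(im),pc,25))
h=cv2.cvtColor(im,cv2.COLOR_RGB2HSV); m=cv2.inRange(h,(8,60,60),(25,255,255)); print(blob(m,pc,50))
u,v=map(int,pc); cv2.imwrite("pics/f.png",cv2.resize(im[v-50:v+50,u-65:u+65,::-1],None,fx=6,fy=6,interpolation=cv2.INTER_CUBIC))
E
```

```text
time_s: 11.4
eef_pos: [583.8, 53.3, 80.5]
ee_rot: [0.0, 0.714, 0.7, 0.0]
force: [-0.0, -0.7, -1.4]
grip_width: 0.22
grip_force: 68.3
time_s: 11.9
eef_pos: [583.7, 53.3, 140.4]
ee_rot: [0.0, 0.714, 0.7, 0.0]
force: [-0.6, -0.3, -1.7]
grip_width: 0.216
grip_force: 68.4
time_s: 12.4
eef_pos: [583.8, 53.3, 194.3]
ee_rot: [0.0, 0.714, 0.7, 0.0]
force: [-0.2, -0.8, -1.5]
grip_width: 0.219
grip_force: 68.3
time_s: 12.9
eef_pos: [583.5, 53.3, 201.9]
ee_rot: [-0.0, 0.714, 0.7, -0.0]
force: [0.5, -0.1, -1.6]
grip_width: 0.22
grip_force: 68.3
[ 0.077 -0.038 -0.036]
[([515, 160, 86, 92, 1848], array([542.7, 193.9])), ([287, 259, 72, 109, 5874], array([322.1, 316.1])), ([595, 351, 45, 49, 1601], array([620.4, 370. ]))]
pred sweet (np.float64(359.8947622679062), np.float64(164.08756447845013)) pred earA mid (np.float64(364.599271923144), np.float64(176.13124609009142)) tipA (np.float64(365.5495048888759), np.float64(178.94883765337244))
(array([359.09259259, 162.81481481]), [355, 159, 9, 8, 54])
(array([359.26483051, 164.11652542]), [345, 149, 29, 32, 472])
```

The dish is level (the ear sits at the same wrist pixels as before) and the sweet is within about 1 px of its predicted spot. Now the quarter turn.

```bash
python3 -m jog '[[0,0,0,0,0,-0.02,0.01],[0,0,0,0,0,-0.04,0.01],[0,0,0,0,0,-0.07,0.01],[0,0,0,0,0,-0.1,0.01],[0,0,0,0,0,-0.1,0.01]]' 70
python3 -m jog '[[0,0,0,0,0,-0.1,0.01],[0,0,0,0,0,-0.1,0.01],[0,0,0,0,0,-0.1,0.01],[0,0,0,0,0,-0.1,0.01],[0,0,0,0,0,-0.1,0.01]]' 70
python3 -m jog '[[0,0,0,0,0,-0.1,0.01],[0,0,0,0,0,-0.1,0.01],[0,0,0,0,0,-0.1,0.01],[0,0,0,0,0,-0.1,0.01],[0,0,0,0,0,-0.1,0.01]]' 70
python3 -m jog '[[0,0,0,0,0,-0.1,0.01],[0,0,0,0,0,-0.08,0.01],[0,0,0,0,0,-0.05,0.01],[0,0,0,0,0,-0.02,0.01],[0,0,0,0,0,-0.01,0.01]]' 70
python3 -m jog '[[0,0,0,0,0,0,0.01],[0,0,0,0,0,0,0.01],[0,0,0,0,0,0,0.01],[0,0,0,0,0,0,0.01],[0,0,0,0,0,0,0.01]]' 70
python3 - <<'E'
from h import *
s=sense(); P=s["eef_pos"]; q=s["ee_rot"]; M=R.from_quat([q[1],q[2],q[3],q[0]]).as_matrix(); print("tool x",M[:,0].round(3),"z",M[:,2].round(3),s["joints"].round(2))
im=eyes.capture("wrist")
h=cv2.cvtColor(im,cv2.COLOR_RGB2HSV); m=cv2.inRange(h,(8,70,70),(25,255,255))
n,l,st,ce=cv2.connectedComponentsWithStats(m); print([(s.tolist(),c.round(1)) for s,c in zip(st,ce) if 1500<s[4]<50000])
z=P[2]-18.4; d=-M[:,0]; C=P+57*d
for nm in ("top","side"):
    im=eyes.capture(nm); k,T=cam(nm)
    def px(p): v=np.linalg.inv(T)@np.array([*p,1]); return np.array([k["fx"]*v[0]/v[2]+k["cx"],k["fy"]*v[1]/v[2]+k["cy"]])
    pc=px((C[0],C[1],z+29)); print(nm,"pred sweet",pc,"free tip",px((C[0]+69*d[0],C[1]+69*d[1],z+32)))
    try: print(blob(red(im),pc,15))
    except Exception as e: print(e)
    u,v=map(int,pc); cv2.imwrite(f"pics/g{nm}.png",im[:,:,::-1])
a,b=[cv2.resize(cv2.imread(f"pics/g{n}.png")[60:260,240:440],(400,400),interpolation=cv2.INTER_CUBIC) for n in("top","side")]
cv2.imwrite("pics/g.png",np.hstack([a,b]))
E
```

```text
time_s: 13.5
eef_pos: [583.7, 53.3, 202.2]
ee_rot: [-0.0, 0.588, 0.809, -0.0]
force: [0.2, 1.2, -0.9]
grip_width: 0.219
grip_force: 68.3
time_s: 14.0
eef_pos: [583.6, 53.3, 202.2]
ee_rot: [-0.0, 0.369, 0.929, -0.0]
force: [1.0, 0.2, -0.4]
grip_width: 0.218
grip_force: 68.4
time_s: 14.5
eef_pos: [583.6, 53.3, 202.2]
ee_rot: [-0.0, 0.128, 0.992, -0.0]
force: [-0.1, -0.3, -1.4]
grip_width: 0.218
grip_force: 68.4
time_s: 15.0
eef_pos: [583.7, 53.2, 202.2]
ee_rot: [-0.0, 0.001, 1.0, -0.0]
force: [-0.6, 0.3, -1.5]
grip_width: 0.219
grip_force: 68.4
time_s: 15.5
eef_pos: [583.7, 53.3, 202.3]
ee_rot: [-0.0, 0.001, 1.0, -0.0]
force: [0.1, 0.3, -1.1]
grip_width: 0.22
grip_force: 68.3
tool x [-1.     0.002  0.   ] z [-0. -0. -1.] [-0.11  0.48  1.36 -0.    1.3  -1.68]
[([287, 258, 72, 110, 5897], array([322.3, 315.2]))]
top pred sweet [290.67821653 114.36957543] free tip [290.19386953  85.30619519]
attempt to get argmax of an empty sequence
side pred sweet [373.35622915 149.89150988] free tip [395.06104964 146.67829371]
(array([373.5, 148.5]), [370, 145, 8, 8, 48])
```

View pics/g.png

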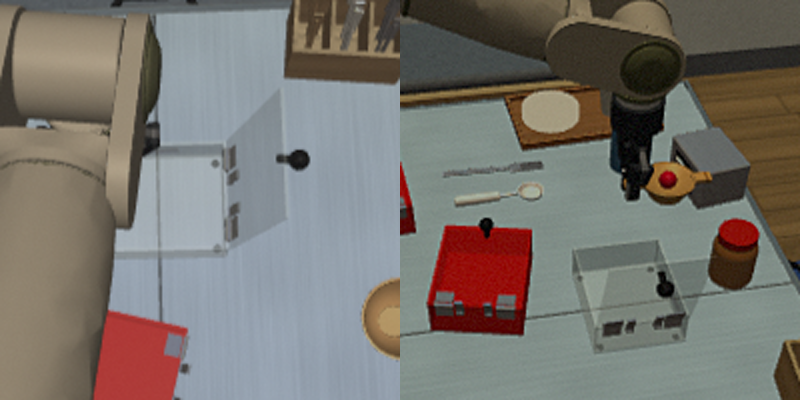

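The picture shows the flap resting back on its stop. The dish is held by its near ear with the free ear pointing across the table, at about (705,176) in the right-hand crop, and the sweet is centred at (668,180). Everything is still, so I'm handing in.

```bash
python3 -c "
from rig import finish_job; print(finish_job())"
```

```text
the job is handed in; nothing more can be done
None
```

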